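# Park the index plunger and turn the rover turntable

### The arm

A 6-joint arm with a two-finger parallel gripper is mounted at the origin on the work surface. World frame = base frame: x ahead of the robot, y to its left, z up, the work surface at z = 0. Lengths are in m, angles in degrees, forces in N, time in s.
With the tool pointing down it reaches from about 0.35 to 0.875 m from the base axis. Payload 4.2 kg.
Tool frame: the origin (TCP) lies at the very end of the fingers, on their centre line; the grasp point (between the pads) lies behind it (r.grip_point_offset is the z of the grasp point in the tool frame, in m); z points along the fingers, y is the direction in which the jaws open and shut (so a half turn about z gives the same grasp; the last joint's range is limited). The gripper opens to 87 mm and grips with 3 to 60 N. Pads are 19 mm wide; open, the fingers measure 117 mm over their backs; the gripper's body (75 mm by 190 mm) begins 51 mm behind the grasp point.
Start: joints at [90.848, 22.042, 0.453, 0, -68.411, -14.817], TCP at [0.151, 0.607, 0.223] pointing down, gripper open.
Joint ranges: [-179.83, 179.83], [-69.29, 118.12], [-61.27, 80.66], [-181.25, 117.63], [-171.15, -9.14], [-177.46, 177.46]. Speed limits (degrees/s): [159.86, 159.86, 180, 180, 180, 180].

### API

Orientations are given as a 3x3 rotation matrix whose columns are the frame's x, y, z axes.
In Python, from station import r, capture, workorder gives the robot as it stands. The module is installed in compiled form; this text tells all that it offers.
- The arm moves only by the shell command python3 -m crank 'ROWS'. ROWS is JSON, a list of rows, each an object with "delta_rot": the turn, a rotation vector about the tool's x, y, z in rad, a list of three; "linear": the shift along the tool's x, y, z in m, a list of three; "gripper": the opening in per cent of the stroke, from 0 (shut) to 100 (fully open). A call has 1 to 10 rows; each row shifts and turns the commanded pose from where the row before left it, along the tool's axes as they then stand; what a row does not reach is not made up. A row lasts 1/8 s, in which the tool goes at most 62.5 mm and 10.7 degrees, less where a joint would pass 70% of its speed; a pose out of reach is approached as far as the arm can. A call is refused whole if a number of a shift passes 0.0625 or a number of a turn 0.188, either way. A call with a gripper value outside its range is refused whole. The fingers move at their own pace and stop on an object; the grip force is fixed at half the most. Time passes only in rows, so rows that do not move let the fingers close. It gives the time, the measured TCP pose, the force and the opening at its end, in the units of the state.
- r.sense(): the state, without advancing time (a new reading comes with each control period).
- capture(name): name is "side" or "top" or "wrist"; returns a dict with "img" (420x560x3 uint8, blue, green, red), "fx", "fy", "cx", "cy" (pixels), "dist_coeffs" ([k1, k2, p1, p2, k3] as OpenCV has them; the pictures are not rectified), "world_from_camera" (4x4, takes a point from camera to world coordinates). Camera axes: x right, y down, z forward; pixel columns grow to the right and rows downward; lengths in m; the calibration is good to about 2 mm. A picture is of the moment at which its call begins. There is no depth.
- workorder.finish_job(): hands the job in, once; it reports no verdict.
The state is a dict: "time_s": time; "joints": joint angles; "joint_velocities": joint speeds; "effort": joint torques, N m; "tcp_pos": TCP position; "ee_rot": TCP orientation; "wrist_force": force on the tool from outside, world axes, zero at the start; "moment": the same for the moment, N m; "gripper_width": opening from 0.0 (shut) to 1.0 (fully open).
Only numpy, scipy, OpenCV 4.12 (cv2) and the standard library are available. Lean on these libraries where they do the work, as an engineer would, in place of code of your own. Each camera call takes 0.05 s, during which the arm holds its last target.

### The job

Free the rover's assembly turntable: pull its spring-loaded knob straight up until you feel it come up against its soft rubber stop, without hauling on that stop, twist it clockwise and let it settle into its rest notch so that it stays up by itself when you let go. Then turn the turntable (its upright post is there to turn it by) counter-clockwise seen from above, all the way round to its end stop, and let go. Leave the knob parked up, and do not disturb the parts and tools lying around the stand.

Things in the scene. Friction and masses are not known exactly. Their poses are not given: they have to be found in the camera images.
- stand: Fixed stand: plywood base 200 x 300 x 12 mm (its y from -180 to +120 mm) with a round plywood turntable, 170 mm across, that carries a small two-wheeled rover (within 68 mm of the turntable axis, up to 124 mm above the bench). Origin on the turntable axis at bench height, z up. The upright spring plunger stands 105 mm from the axis on the stand's -y side, on an aluminium bracket 63 mm high.
- barrel: Fixed barrel of the plunger (28 mm across); origin on the plunger's vertical axis, at bench height. A steel collar, 43 mm across, is clamped on it below the knob, at a different height each time (its top at most 131 mm above the bench). A deep slot across the collar's crown, along the stand's x, holds the knob's cross pin while the plunger is down.
- knob: Turning part of the plunger: black plastic bar grip 44 mm long (x), 14 mm thick (y), 30 mm high (z) on a steel stem; under it the cross pin (along x, 5 mm thick, 50 mm long), at its foot the 9 mm locking pin, 6 mm deep between two lugs of the turntable. Origin at the cross pin, 102 mm above the bench when down; the bar spans 36 to 66 mm above it. When down the bar lies along the stand's x.
- knob_grip (a point): Middle of the bar grip, on the plunger axis, 54 mm above the knob's origin (156 mm above the bench when down), 12 mm below the bar's top; x along the bar, y across it (14 mm).
- plunger_lift (a joint): Lift of the plunger, m: 0 down and locking. Spring: 5 N at 0 plus 0.2 N per mm, and 1 N weight. The cross pin clears the slot at a lift between 10.5 and 24.5 mm, different each time and not reported; 1.5 mm further a rubber stop begins to resist (12 N per mm, bottomed 4 mm later; over 20 N on it is too hard). In the rest notch it stands 3 mm below the clearing lift.
- plunger_twist (a joint): How far the knob is twisted clockwise seen from above, rad: 0 in the slot (about 0.1 of play each way), 1.2 in the rest notch.
- turntable (a joint): Turn of the turntable counter-clockwise seen from above, rad: 0 locked by the plunger (a little play), 1.2 at its end stop. It stays where it is left (friction about 0.12 N m).
- hub (a point): On the turntable's axis, at its top face, 44 mm above the bench.
- post_grip (a point): Gripping point on the aluminium turning post of the turntable, on the post's axis 105 mm above the bench. The post is upright, round, 16 mm thick, its top 120 mm above the bench, its foot on the turntable's top face, 74 mm from the turntable's axis; it turns with the turntable. At the start it stands on the stand's +x side, 0.15 rad counter-clockwise of x.
- parts_box: Bystander: open pale plastic parts box 110 x 75 x 45 mm. Origin under its middle.
- screwdriver: Bystander: screwdriver 170 mm long lying on the bench.
- spare_wheel: Bystander: black rubber wheel, 43 mm across, 18 mm thick, lying flat. Origin under its middle.
- gearmotor: Bystander: small gear motor about 85 x 26 x 24 mm with a brass shaft, lying on the bench. Origin under it.
- rest (a point): Point on the plunger axis, 131 mm above the bench. Across the collar's crown, 1.2 rad clockwise of the slot, lies the rest notch, 3 mm deep; right behind it a high wall ends the twist at about 1.3 rad. The other way a wall blocks the pin: it can only go clockwise.

How it is judged (in metres and radians):
On the way:
1. the knob stands up by itself in its rest notch, let go, with the turntable not yet turned (value of joint plunger_lift above 0.006 m and value of joint plunger_twist above 1.05 rad and value of joint turntable below 0.1 rad and contact force between the fingers and knob below 0.1 N and linear speed of knob below 0.01 m/s), for 0.3 s.
At the end, for the whole second after the job is handed in: The knob rests by itself in its notch (lifted more than 6 mm, twisted more than 1.05 rad) and the turntable stands at its end stop (turned more than 1.13 rad), both at rest (value of joint plunger_lift above 0.006 m and value of joint plunger_twist above 1.05 rad and value of joint turntable above 1.13 rad and linear speed of knob below 0.01 m/s and velocity of joint turntable between -0.05 and 0.05 rad/s); the robot touches nothing.
It fails at once if the knob is forced: more than 20 N between it and the collar (hauled against its stop, or twisted before the pin is clear) (contact force between knob and barrel above 20 N).
It fails at once if a bystander is moved by more than 20 mm (distance of any of parts_box, screwdriver, spare_wheel, gearmotor from where it was at the start of the episode above 0.02 m).
It also fails if it takes over 59 s, if anything falls off the work surface, if the arm or the gripper's body presses on something with over 40 N, if the wrist force passes 120 N, or if a joint passes its speed limit or range.

## Working session

There is one attempt and no reset: what is moved stays moved. The work goes in short steps, Python scripts to look and compute and a shell command to move; the robot and the scene stay as the last step left them, time stands still between calls to the robot, and variables do not carry over. Pictures are saved under pics/ and viewed, and the job is handed in when it is done.

```bash
mkdir -p pics; python3 - <<'E'
from station import r, capture
import cv2
s=r.sense();print(s['time_s'],s['tcp_pos'],s['ee_rot'],s['wrist_force'],s['gripper_width'],r.grip_point_offset)
for n in("side","top","wrist"):
    c=capture(n);cv2.imwrite(f"pics/{n}0.png",c['img']);print(n,c['fx'],c['cx'],c['cy'],c['dist_coeffs']);print(c['world_from_camera'])
E
```

```text
0.0 [0.15070908 0.60595234 0.22145796] [[ 9.70383138e-01 -2.41570648e-01 -4.32350414e-04]
 [-2.41571016e-01 -9.70380813e-01 -2.12624141e-03]
 [ 9.40929679e-05  2.16771214e-03 -9.99997646e-01]] [-0.15750195  0.72563509 -0.75516687] 0.997330933048035 -0.0187
side 514.2307348739126 282.143315630491 217.6428030241707 [-0.1034791  0.         0.         0.         0.       ]
[[ 0.79665305 -0.35128492  0.49187684  0.12766715]
 [-0.60443401 -0.4654959   0.64650838 -0.54630119]
 [ 0.00185801 -0.81234997 -0.58316728  0.65361233]
 [ 0.          0.          0.          1.        ]]
top 463.1804613686044 274.02191136699787 203.38863469952307 [-0.03719757  0.          0.          0.          0.        ]
[[-0.00281529 -0.98123983  0.19277051  0.40894432]
 [-0.99995916  0.00110696 -0.00896909  0.0486319 ]
 [ 0.00858744 -0.19278789 -0.98120288  0.93293817]
 [ 0.          0.          0.          1.        ]]
wrist 317.0618800717278 283.9787998234769 210.2398483164141 [0.02397391 0.         0.         0.         0.        ]
[[-2.40770843e-01 -9.35085942e-01 -2.60083991e-01  2.21866783e-01]
 [-9.70581573e-01  2.32214028e-01  6.36243304e-02  5.88662887e-01]
 [ 9.00934248e-04  2.67751612e-01 -9.63487552e-01  3.83965461e-01]
 [ 0.00000000e+00  0.00000000e+00  0.00000000e+00  1.00000000e+00]]
```

View pics/side0.png

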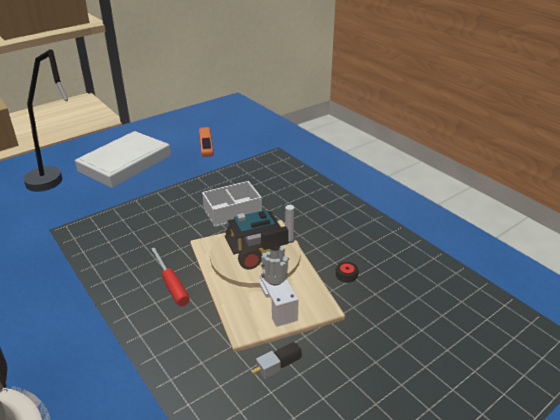

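View pics/top0.png

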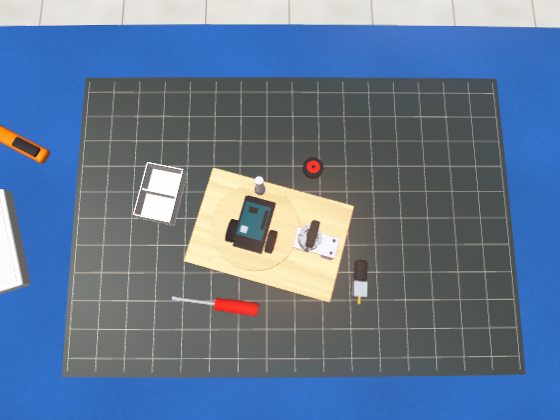

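The top view shows the stand with its plunger on the right (knob about (312,235)) and the post at about (259,185). I'll enlarge both views to measure them.

```bash
python3 - <<'E'
import cv2
a=cv2.imread('pics/top0.png')[155:315,175:375];cv2.imwrite('pics/topz.png',cv2.resize(a,None,fx=3.7,fy=3.7,interpolation=cv2.INTER_CUBIC))
a=cv2.imread('pics/side0.png')[180:360,180:360];cv2.imwrite('pics/sidez.png',cv2.resize(a,None,fx=3.3,fy=3.3,interpolation=cv2.INTER_CUBIC))
E
```

```text
(no output)
```

View pics/topz.png

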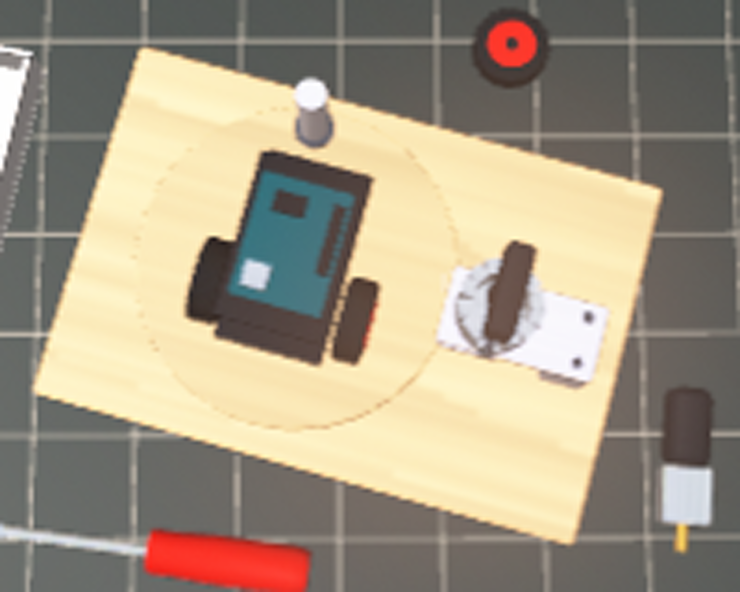

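View pics/sidez.png

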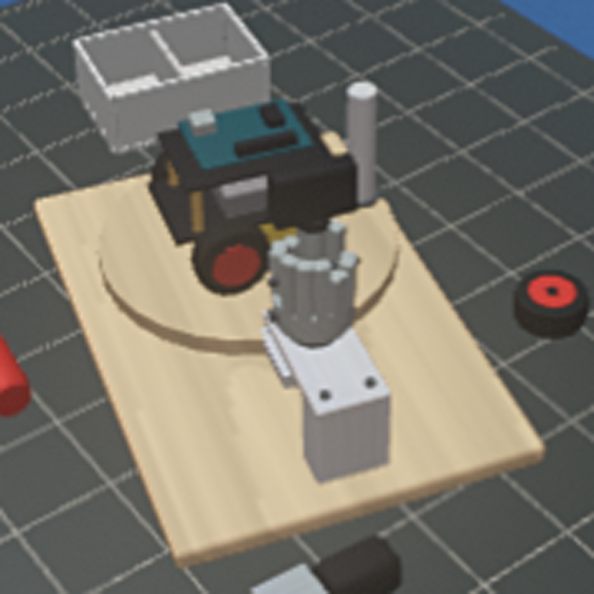

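View pics/wrist0.png

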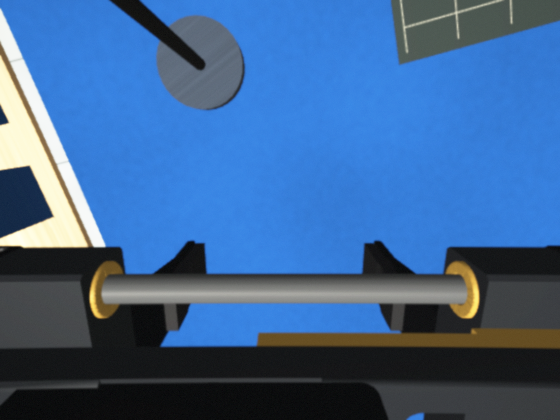

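Zoomed top view: base corners at (143,47), (662,188), (573,545), (36,393); the knob bar's top ends are about (520,245) and (500,338); the post's top is at (311,93). I'll fit the stand pose to these.

```bash
cat > h.py <<'E'
import numpy as np, cv2
from station import r, capture, workorder
def cam(n):
    c=capture(n);c['K']=np.array([[c['fx'],0,c['cx']],[0,c['fy'],c['cy']],[0,0,1.]]);c['D']=np.array(c['dist_coeffs']);c['T']=np.array(c['world_from_camera']);return c
def ray(c,uv,z):
    p=cv2.undistortPoints(np.array([[uv]],float),c['K'],c['D'])[0,0]
    d=c['T'][:3,:3]@[p[0],p[1],1];o=c['T'][:3,3];return (o+d*(z-o[2])/d[2])
def proj(c,P):
    Ti=np.linalg.inv(c['T']);return cv2.projectPoints(np.array(P,float).reshape(-1,3),cv2.Rodrigues(Ti[:3,:3])[0],Ti[:3,3],c['K'],c['D'])[0][:,0]
def st(o,yaw,p):
    c,s=np.cos(yaw),np.sin(yaw);p=np.array(p,float).reshape(-1,3);return np.c_[o[0]+c*p[:,0]-s*p[:,1],o[1]+s*p[:,0]+c*p[:,1],p[:,2]]
E
python3 - <<'E'
from h import *
from scipy.optimize import least_squares
c=cam('top');s=cam('side')
k=3.7
f=lambda u,v:((u+.5)/k-.5+175,(v+.5)/k-.5+155)
g=lambda u,v:((u+.5)/3.3-.5+180,(v+.5)/3.3-.5+180)
C=[(143,47),(662,188),(573,545),(36,393)]
W=[ray(c,f(*p),.012) for p in C];print(np.round(W,4))
L=np.array([[.1,.12,.012],[.1,-.18,.012],[-.1,-.18,.012],[-.1,.12,.012]])
uv=np.array([f(*p) for p in C])
S=[(37,203),(180,563),(543,455)] # side: -x+y, -x-y, +x-y
suv=np.array([g(*p) for p in S])
post=np.array([[.074*np.cos(.15),.074*np.sin(.15),.12]])
def res(q,t=1,sd=1):
    a=(proj(c,st(q[:2],q[2],L))-uv).ravel(); b=(proj(s,st(q[:2],q[2],L[[3,2,1]]))-suv).ravel()
    return np.r_[a*t,b*sd]
x0=[.43,.05,-.2]
for t,sd in((1,1),(1,0),(0,1)):
    q=least_squares(res,x0,args=(t,sd));print(q.x,np.round(q.fun,1))
    x=q.x
    print('post top',proj(c,st(x[:2],x[2],post))[0],f(311,93),proj(s,st(x[:2],x[2],post))[0],g(362,90))
    print('knob ends',proj(c,st(x[:2],x[2],[[.022,-.105,.168],[-.022,-.105,.168]])),f(520,247),f(498,336))
    print('knob side',proj(s,st(x[:2],x[2],[[.022,-.105,.168],[-.022,-.105,.168],[0,-.105,.102]])))
q=least_squares(res,x0).x
print('knob',st(q[:2],q[2],[[0,-.105,.156]]),'post',st(q[:2],q[2],[[post[0,0],post[0,1],.105]]),np.degrees(q[2]))
for n,im,fn in(('top',c,'topA'),('side',s,'sideA')):
    I=im['img'].copy()
    P=[[.022,-.098,.168],[-.022,-.098,.168],[-.022,-.112,.168],[.022,-.112,.168]]
    I=cv2.resize(I,None,fx=4,fy=4,interpolation=cv2.INTER_CUBIC)
    for P_,col in((P,(0,255,0)),(L,(0,0,255)),([list(a[:2])+[.138] for a in P],(255,255,0))):
        p=np.round(4*proj(im,st(q[:2],q[2],P_))+1.5).astype(np.int32);cv2.polylines(I,[p],True,col,1)
    a=[4*175,4*155] if n=='top' else [4*180,4*180]
    cv2.imwrite(f'pics/{fn}.png',I[a[1]:a[1]+600,a[0]:a[0]+780])
E
```

```text
[[ 0.6656  0.165   0.012 ]
 [ 0.5854 -0.1212  0.012 ]
 [ 0.3938 -0.0675  0.012 ]
 [ 0.4742  0.218   0.012 ]]
[ 0.53686818  0.07493096 -0.27588707] [ 0.9 -0.1  2.1  0.7  1.8  1.1  0.1  0.4 -1.3 -1.7 -1.2 -2.3  1.4 -3. ]
post top [260.42406107 180.78515678] (258.68918918918916, 179.77027027027026) [289.55377723 206.25468899] (289.3484848484849, 206.92424242424244)
knob ends [[318.1462808  220.81560657]
 [311.44612736 246.10600367]] (315.1756756756757, 221.39189189189187) (309.2297297297297, 245.44594594594594)
knob side [[287.42961992 226.48836463]
 [261.19141702 232.6013477 ]
 [274.69740513 261.56694844]]
[ 0.53795022  0.07744934 -0.27324945] [-0.5 -0.5  0.8 -0.1  0.7  0.4 -1.   0.1 -0.  -0.  -0.  -0.   0.  -0. ]
post top [258.92414611 180.19121092] (258.68918918918916, 179.77027027027026) [289.12399511 205.38543889] (289.3484848484849, 206.92424242424244)
knob ends [[316.63799708 220.01225415]
 [309.9915942  245.30584284]] (315.1756756756757, 221.39189189189187) (309.2297297297297, 245.44594594594594)
knob side [[287.1477131  225.42793234]
 [261.00440722 231.54841942]
 [274.47283013 260.47538257]]
[ 0.53495251  0.07010342 -0.2824061 ] [ 0.   0.   0.   0.   0.   0.   0.   0.  -0.7 -0.5 -1.4  0.1  2.1 -0.3]
post top [263.36079682 181.84756088] (258.68918918918916, 179.77027027027026) [290.48119275 207.93274501] (289.3484848484849, 206.92424242424244)
knob ends [[321.03148467 222.35553   ]
 [314.19070273 247.62848676]] (315.1756756756757, 221.39189189189187) (309.2297297297297, 245.44594594594594)
knob side [[287.97012821 228.53309516]
 [261.53563275 234.60721619]
 [275.12060982 263.65828378]]
knob [[ 0.50826612 -0.02609836  0.156     ]] post [[0.61028259 0.0656399  0.105     ]] -15.807164581954241
```

View pics/topA.png

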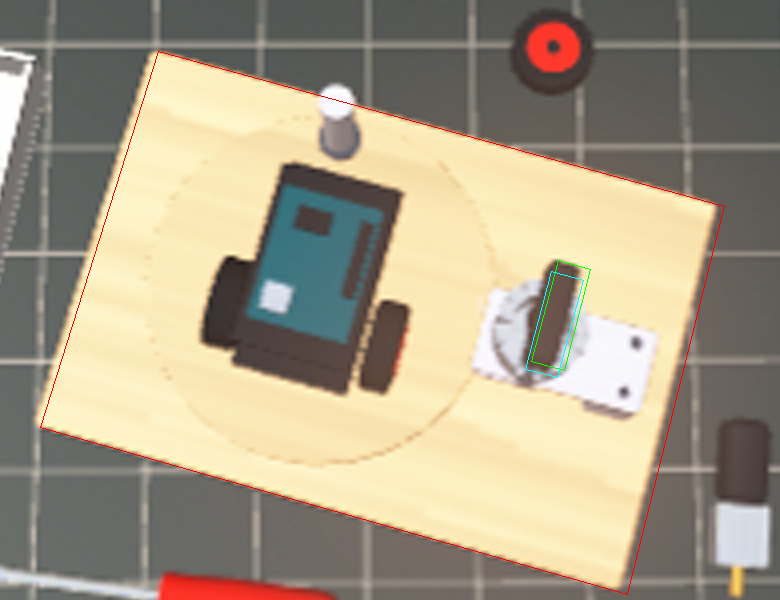

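View pics/sideA.png

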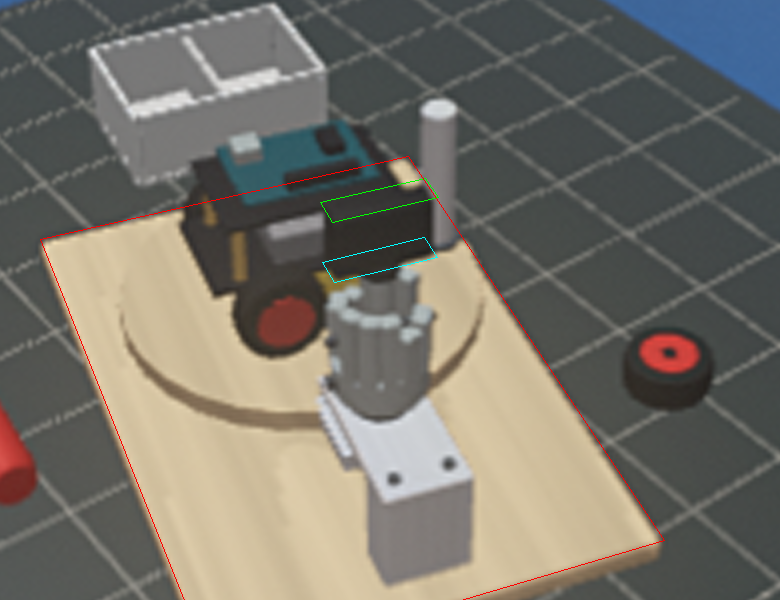

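```bash
python3 - <<'E'
from h import *
c=cam('top');s=cam('side');w=cam('wrist')
print('lamp',ray(s,(43,180),0),ray(w,(200,62),0))
for p in((33,105),(50,52),(66,98)):print([ray(s,p,z).round(2) for z in(.1,.2,.3)])
k=4;f=lambda u,v:((u-1.5)/k+175,(v-1.5)/k+155)
print('knob',ray(c,f(566,264),.168),ray(c,f(541,370),.168), 'post',ray(c,f(336,100),.12))
# knob side top mid
E
python3 -m crank '[{"linear":[0,0,0],"delta_rot":[0,0,0.03],"gripper":100}]'
```

```text
lamp [0.30084211 0.66498222 0.        ] [0.30600365 0.6640563  0.        ]
[array([0.37, 0.91, 0.1 ]), array([0.32, 0.65, 0.2 ]), array([0.28, 0.38, 0.3 ])]
[array([0.55, 1.37, 0.1 ]), array([0.47, 1.02, 0.2 ]), array([0.39, 0.68, 0.3 ])]
[array([0.46, 0.9 , 0.1 ]), array([0.4 , 0.64, 0.2 ]), array([0.34, 0.38, 0.3 ])]
knob [ 0.5297626  -0.02871152  0.168     ] [ 0.48541596 -0.0174729   0.168     ] post [0.6124424 0.0688961 0.12     ]
time_s: 0.52
tcp_pos: [0.1508, 0.6065, 0.2225]
ee_rot: [[0.962, -0.272, -0.0], [-0.272, -0.962, -0.0], [0.0, 0.0, -1.0]]
wrist_force: [0.4, 0.3, -0.7]
gripper_width: 1.0
```

```bash
python3 -m crank '[{"linear":[0.015,0.025,0],"delta_rot":[0,0,0],"gripper":60},{"linear":[0.03,0.05,0],"delta_rot":[0,0,0],"gripper":60},{"linear":[0.03,0.05,0],"delta_rot":[0,0,0],"gripper":60},{"linear":[0.03,0.05,0],"delta_rot":[0,0,0],"gripper":60},{"linear":[0.048,0.038,0],"delta_rot":[0,0,0],"gripper":60},{"linear":[0.048,0.038,0],"delta_rot":[0,0,0],"gripper":60},{"linear":[0.048,0.038,0],"delta_rot":[0,0,0],"gripper":60}]'; python3 -c "
from station import r;s=r.sense();print(s['joints'])"
```

```text
time_s: 1.4
tcp_pos: [0.3132, 0.2594, 0.2232]
ee_rot: [[0.963, -0.27, 0.001], [-0.27, -0.963, 0.001], [0.001, -0.002, -1.0]]
wrist_force: [0.8, 0.8, -0.6]
gripper_width: 0.599
[ 6.27878278e+01 -1.80118795e-02 -2.76959976e+01  1.64279554e-02
 -6.22195256e+01  1.15264061e+01]
```

```bash
python3 -m crank '[{"linear":[0.048,0.039,0],"delta_rot":[0,0,0],"gripper":60},{"linear":[0.048,0.039,0],"delta_rot":[0,0,0],"gripper":60},{"linear":[0.048,0.039,0],"delta_rot":[0,0,0],"gripper":60},{"linear":[0.048,0.039,0],"delta_rot":[0,0,0],"gripper":60},{"linear":[0.045,0.039,0],"delta_rot":[0,0,0],"gripper":60},{"linear":[0.027,0.025,0],"delta_rot":[0,0,0],"gripper":60},{"linear":[0,0,0],"delta_rot":[0,0,0],"gripper":60}]'; python3 - <<'E'
from h import *
w=cam('wrist');cv2.imwrite('pics/w1.png',w['img']);print(r.sense()['joints'])
s=cam('side');cv2.imwrite('pics/s1.png',cv2.resize(s['img'][150:350,180:380],None,fx=3,fy=3))
k=[[a,b,.168] for a,b in((.022,-.007),(.022,.007),(-.022,.007),(-.022,-.007))]
print(proj(w,st((.5076,-.0231),np.radians(-15),k)))
E
```

```text
time_s: 2.28
tcp_pos: [0.5079, -0.0242, 0.2221]
ee_rot: [[0.961, -0.275, -0.001], [-0.275, -0.961, -0.0], [-0.0, 0.0, -1.0]]
wrist_force: [-0.5, 0.0, -1.2]
gripper_width: 0.601
[ 1.57165410e+01  1.06270476e+01 -1.57103271e+01 -1.27449904e-02
 -6.37036717e+01  5.84114883e+01]
[[292.28412938 198.61804992]
 [272.3343254  198.93099311]
 [273.8842258  256.87459059]
 [292.83841695 256.59354276]]
```

View pics/w1.png

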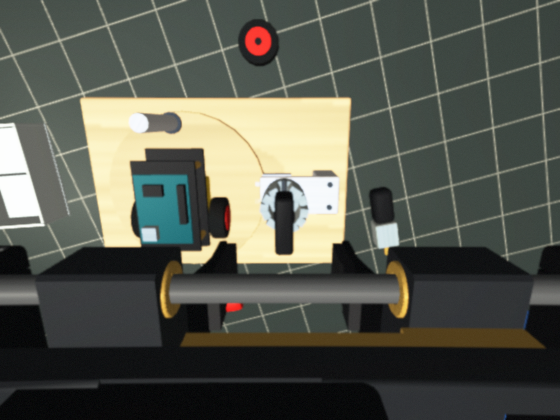

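View pics/s1.png

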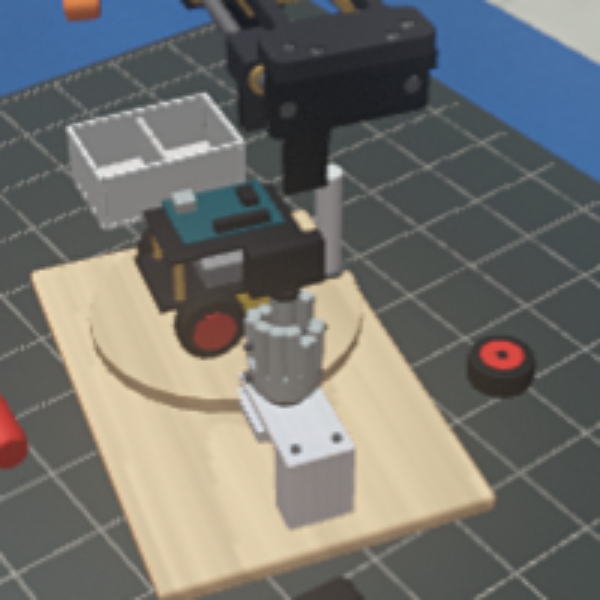

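The wrist view shows the bar top from (284,192) to (284,253), midway between the fingers (inner edges about 236 and 334). The board edges lie level, so the yaw is right too.

```bash
python3 - <<'E'
from h import *
w=cam('wrist')
T=r.sense();R=np.array(T['ee_rot'])
# local frame of knob w.r.t. tool
I=cv2.resize(w['img'][170:270,230:340],None,fx=5,fy=5,interpolation=cv2.INTER_CUBIC);cv2.imwrite('pics/wz.png',I)
for p in((284,193),(284.5,253),(284.3,223),(275.5,230),(293.5,230)):
    P=ray(w,p,.168);print(P.round(4),(R.T@(P-T['tcp_pos'])).round(4))
a,b=ray(w,(83,98),.012),ray(w,(350,98),.012);print('edge',np.degrees(np.arctan2(*(b-a)[[1,0]]))+90)
E
```

```text
[ 0.5314 -0.0292  0.168 ] [0.0257 0.0003 0.0546]
[ 0.4878 -0.0173  0.168 ] [-0.0195  0.0006  0.0546]
[ 0.5102 -0.0234  0.168 ] [0.0037 0.0005 0.0546]
[ 0.5068 -0.0159  0.168 ] [-0.0016 -0.0059  0.0546]
[ 0.5033 -0.0284  0.168 ] [-0.0016  0.0071  0.0546]
edge -15.547438288456746
```

View pics/wz.png

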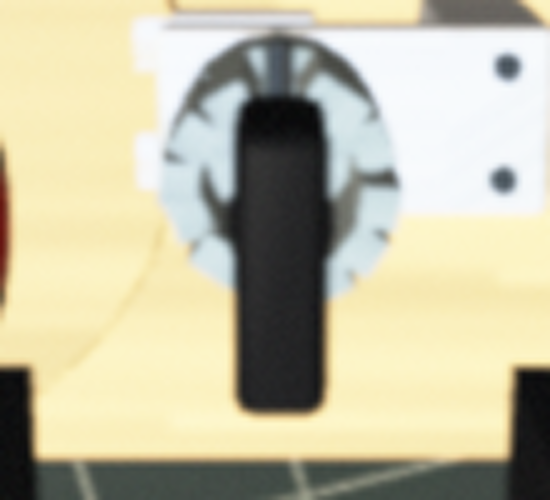

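```bash
python3 -m crank '[{"linear":[0.001,0.0005,0.03],"delta_rot":[0,0,0],"gripper":60},{"linear":[0,0,0.03],"delta_rot":[0,0,0],"gripper":60},{"linear":[0,0,0.023],"delta_rot":[0,0,0],"gripper":60},{"linear":[0,0,0],"delta_rot":[0,0,0],"gripper":60}]'; python3 - <<'E'
from h import *
print(r.sense()['wrist_force'],r.sense()['moment'])
w=cam('wrist');cv2.imwrite('pics/w2.png',w['img'])
s=cam('side');cv2.imwrite('pics/s2.png',cv2.resize(s['img'][150:350,180:380],None,fx=3,fy=3))
E
```

```text
time_s: 2.92
tcp_pos: [0.5063, -0.0222, 0.1384]
ee_rot: [[0.963, -0.269, -0.004], [-0.269, -0.963, -0.001], [-0.003, 0.002, -1.0]]
wrist_force: [-0.1, 0.2, -0.0]
gripper_width: 0.6
[-0.05527569  0.21870283 -0.01011127] [ 0.03002237 -0.00402162  0.01798415]
```

View pics/w2.png

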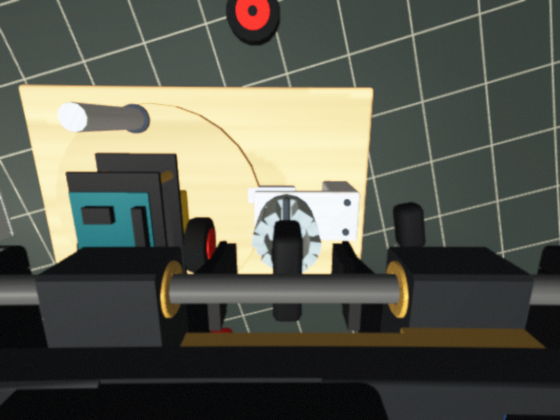

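View pics/s2.png

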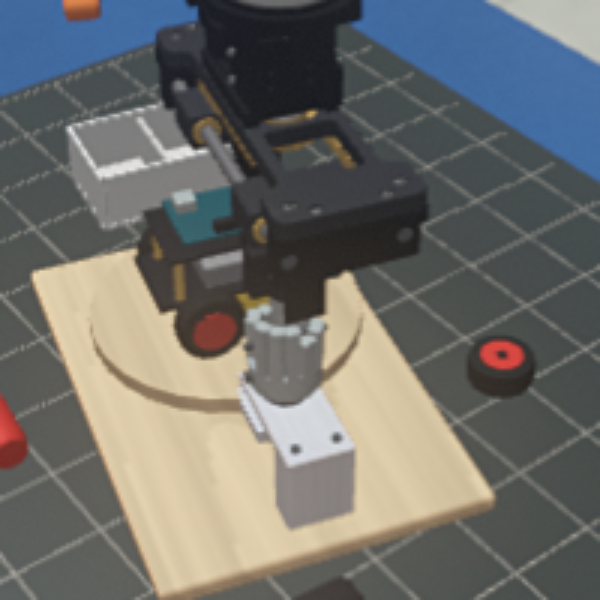

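The bar (column 287) sits between the pads (235–335). Closing on it.

```bash
python3 -m crank '[{"linear":[0,0,0],"delta_rot":[0,0,0],"gripper":20},{"linear":[0,0,0],"delta_rot":[0,0,0],"gripper":0},{"linear":[0,0,0],"delta_rot":[0,0,0],"gripper":0},{"linear":[0,0,0],"delta_rot":[0,0,0],"gripper":0},{"linear":[0,0,0],"delta_rot":[0,0,0],"gripper":0}]'; python3 - <<'E'
from h import *
for i in range(2):
    s=r.sense();print(s['wrist_force'],s['moment'],s['tcp_pos'],s['joints'],s['gripper_width'])
E
```

```text
time_s: 3.65
tcp_pos: [0.5077, -0.0237, 0.1397]
ee_rot: [[0.963, -0.27, -0.001], [-0.27, -0.963, -0.001], [-0.0, 0.002, -1.0]]
wrist_force: [-0.5, -1.7, 1.3]
gripper_width: 0.159
[-0.49222767 -1.69965089  1.31083065] [-0.7210629   0.0964292  -0.01536835] [ 0.50773972 -0.02373278  0.13970838] [ 15.68920859  15.38471225 -22.54369665   0.08319096 -52.12998772
  58.58380971] 0.15911430576501107
[-0.49222767 -1.69965089  1.31083065] [-0.7210629   0.0964292  -0.01536835] [ 0.50773972 -0.02373278  0.13970838] [ 15.68920859  15.38471225 -22.54369665   0.08319096 -52.12998772
  58.58380971] 0.15911430576501107
```

```bash
python3 -m crank '[{"linear":[0,0,-0.001],"delta_rot":[0,0,0],"gripper":0},{"linear":[0,0,-0.001],"delta_rot":[0,0,0],"gripper":0},{"linear":[0,0,0],"delta_rot":[0,0,0],"gripper":0}]';  python3 -m crank '[{"linear":[0,0,-0.002],"delta_rot":[0,0,0],"gripper":0},{"linear":[0,0,-0.002],"delta_rot":[0,0,0],"gripper":0},{"linear":[0,0,0],"delta_rot":[0,0,0],"gripper":0}]';  python3 -m crank '[{"linear":[0,0,-0.002],"delta_rot":[0,0,0],"gripper":0},{"linear":[0,0,-0.002],"delta_rot":[0,0,0],"gripper":0},{"linear":[0,0,0],"delta_rot":[0,0,0],"gripper":0}]'; python3 -c "
from station import r;s=r.sense();print(s['wrist_force'],s['moment'])"
```

```text
time_s: 4.03
tcp_pos: [0.5076, -0.0237, 0.1406]
ee_rot: [[0.963, -0.271, -0.001], [-0.271, -0.963, -0.001], [-0.001, 0.001, -1.0]]
wrist_force: [3.5, -5.6, -7.0]
gripper_width: 0.157
time_s: 4.4
tcp_pos: [0.5076, -0.0236, 0.1444]
ee_rot: [[0.963, -0.271, -0.001], [-0.271, -0.963, -0.001], [-0.001, 0.001, -1.0]]
wrist_force: [3.5, -4.5, -6.9]
gripper_width: 0.151
time_s: 4.78
tcp_pos: [0.5076, -0.0236, 0.1483]
ee_rot: [[0.963, -0.271, -0.001], [-0.271, -0.963, -0.001], [-0.001, 0.001, -1.0]]
wrist_force: [2.5, -5.2, -7.9]
gripper_width: 0.159
[ 2.46868511 -5.24749521 -7.94452659] [-1.58100713 -1.00328854 -0.00929938]
```

```bash
python3 -m crank '[{"linear":[0.0005,0.0005,0],"delta_rot":[0,0,0],"gripper":0},{"linear":[0,0,0],"delta_rot":[0,0,0],"gripper":0}]'; python3 -c "
from station import r;s=r.sense();print(s['wrist_force'],s['moment'])";python3 -m crank '[{"linear":[0.0005,0.0005,0],"delta_rot":[0,0,0],"gripper":0},{"linear":[0,0,0],"delta_rot":[0,0,0],"gripper":0}]'; python3 -c "
from station import r;s=r.sense();print(s['wrist_force'],s['moment'])"
```

```text
time_s: 5.03
tcp_pos: [0.5077, -0.0237, 0.1485]
ee_rot: [[0.963, -0.271, -0.002], [-0.271, -0.963, -0.0], [-0.002, 0.001, -1.0]]
wrist_force: [0.9, -3.2, -8.1]
gripper_width: 0.16
[ 0.92521922 -3.24884298 -8.12522602] [-0.9399675  -0.64189379 -0.04074482]
time_s: 5.28
tcp_pos: [0.5078, -0.0239, 0.149]
ee_rot: [[0.963, -0.271, -0.002], [-0.271, -0.963, 0.001], [-0.002, -0.0, -1.0]]
wrist_force: [-0.6, 0.5, -8.1]
gripper_width: 0.157
[-0.63170891  0.49312255 -8.12049346] [ 0.07392756 -0.04168355 -0.07193243]
```

```bash
R='"delta_rot":[0,0,0],"gripper":0'; python3 -m crank '[{"linear":[0,0,-0.001],"delta_rot":[0,0,0],"gripper":0},{"linear":[0,0,0],"delta_rot":[0,0,0],"gripper":0}]'|egrep 'tcp|force'; python3 -m crank '[{"linear":[0,0,-0.001],"delta_rot":[0,0,0],"gripper":0},{"linear":[0,0,0],"delta_rot":[0,0,0],"gripper":0}]'|egrep 'tcp|force'; python3 -m crank '[{"linear":[0,0,-0.0007],"delta_rot":[0,0,0],"gripper":0},{"linear":[0,0,0],"delta_rot":[0,0,0],"gripper":0}]'|egrep 'tcp|force'
```

```text
tcp_pos: [0.5078, -0.024, 0.1502]
wrist_force: [-1.4, 0.0, -9.4]
tcp_pos: [0.5079, -0.024, 0.1513]
wrist_force: [-2.4, 3.2, -8.6]
tcp_pos: [0.5079, -0.0241, 0.152]
wrist_force: [-3.2, 3.3, -9.1]
```

```bash
python3 -m crank '[{"linear":[0,0,-0.0005],"delta_rot":[0,0,0],"gripper":0},{"linear":[0,0,0],"delta_rot":[0,0,0],"gripper":0}]'|egrep 'tcp|force'
```

```text
tcp_pos: [0.508, -0.0241, 0.1524]
wrist_force: [-3.8, 2.7, -8.7]
```

```bash
python3 -m crank '[{"linear":[-0.0004,-0.0004,-0.0005],"delta_rot":[0,0,0],"gripper":0},{"linear":[0,0,0],"delta_rot":[0,0,0],"gripper":0}]'|egrep 'tcp|force';python3 -m crank '[{"linear":[0,0,-0.0007],"delta_rot":[0,0,0],"gripper":0},{"linear":[0,0,0],"delta_rot":[0,0,0],"gripper":0}]'|egrep 'tcp|force'
```

```text
tcp_pos: [0.5079, -0.024, 0.1531]
wrist_force: [-3.3, 1.5, -7.8]
tcp_pos: [0.5079, -0.024, 0.1538]
wrist_force: [-4.0, 2.2, -9.1]
```

```bash
python3 -m crank '[{"linear":[0,0,-0.0007],"delta_rot":[0,0,0],"gripper":0},{"linear":[0,0,0],"delta_rot":[0,0,0],"gripper":0}]'|egrep 'tcp|force'
```

```text
tcp_pos: [0.508, -0.0239, 0.1545]
wrist_force: [-4.8, 0.9, -9.6]
```

```bash
python3 -m crank '[{"linear":[0,0,-0.0007],"delta_rot":[0,0,0],"gripper":0},{"linear":[0,0,0],"delta_rot":[0,0,0],"gripper":0}]'|egrep 'tcp|force'
```

```text
tcp_pos: [0.508, -0.0239, 0.1553]
wrist_force: [-5.0, 0.3, -9.7]
```

```bash
python3 -m crank '[{"linear":[-0.0007,0.0001,-0.0007],"delta_rot":[0,0,0],"gripper":0},{"linear":[0,0,0],"delta_rot":[0,0,0],"gripper":0}]'|egrep 'tcp|force|rot'
```

```text
tcp_pos: [0.5078, -0.0239, 0.1559]
ee_rot: [[0.963, -0.27, 0.0], [-0.27, -0.963, -0.0], [0.0, 0.0, -1.0]]
wrist_force: [-2.1, -0.9, -10.7]
```

```bash
python3 -m crank '[{"linear":[0,0,-0.0007],"delta_rot":[0,0,0],"gripper":0},{"linear":[0,0,0],"delta_rot":[0,0,0],"gripper":0}]'|egrep 'tcp|force'
```

```text
tcp_pos: [0.5078, -0.0238, 0.1563]
wrist_force: [-1.5, -1.8, -15.3]
```

```bash
python3 -m crank '[{"linear":[0,0,-0.0007],"delta_rot":[0,0,0],"gripper":0},{"linear":[0,0,0],"delta_rot":[0,0,0],"gripper":0}]'|egrep 'tcp|force'
```

```text
tcp_pos: [0.5077, -0.0238, 0.1567]
wrist_force: [1.8, -3.6, -20.0]
```

```bash
python3 -m crank '[{"linear":[0,0,-0.0005],"delta_rot":[0,0,0],"gripper":0},{"linear":[0,0,0],"delta_rot":[0,0,0],"gripper":0}]'|egrep 'tcp|force'
```

```text
tcp_pos: [0.5076, -0.0237, 0.1571]
wrist_force: [2.3, -4.8, -24.1]
```

The force rose from 9.7 N to 24 N, about 14.7 N of it on the rubber stop, which began at TCP z ≈ 0.1559. I'm backing down between the stop and the clearing height.

```bash
python3 -m crank '[{"linear":[0.0001,0.0002,0.0014],"delta_rot":[0,0,0],"gripper":0},{"linear":[0,0,0.0008],"delta_rot":[0,0,0],"gripper":0},{"linear":[0,0,0],"delta_rot":[0,0,0],"gripper":0}]'; python3 -c "
from station import r;s=r.sense();print(s['wrist_force'],s['moment'],s['joints'])"
```

```text
time_s: 8.65
tcp_pos: [0.5078, -0.0238, 0.1564]
ee_rot: [[0.963, -0.27, 0.001], [-0.27, -0.963, -0.0], [0.0, -0.0, -1.0]]
wrist_force: [-1.2, -2.1, -16.3]
gripper_width: 0.157
[ -1.16427512  -2.14218547 -16.29030415] [-0.72481599  0.15881851  0.04992698] [ 1.56444708e+01  1.42632800e+01 -2.12852626e+01  1.07300566e-02
 -5.44238075e+01  5.86765269e+01]
```

```bash
python3 -m crank '[{"linear":[0,0,0],"delta_rot":[0,0,0],"gripper":0},{"linear":[0,0,0],"delta_rot":[0,0,0],"gripper":0}]'|egrep 'tcp|force'
```

```text
tcp_pos: [0.5078, -0.0238, 0.1562]
wrist_force: [-1.7, -2.3, -14.1]
```

```bash
python3 -m crank '[{"linear":[0,0,0],"delta_rot":[0,0,0],"gripper":0},{"linear":[0,0,0],"delta_rot":[0,0,0],"gripper":0},{"linear":[0,0,0],"delta_rot":[0,0,0],"gripper":0}]'|egrep 'tcp|force'
```

```text
tcp_pos: [0.5078, -0.0238, 0.1561]
wrist_force: [-2.5, -1.5, -12.3]
```

```bash
python3 -m crank '[{"linear":[-0.0001,0,0.0006],"delta_rot":[0,0,0],"gripper":0},{"linear":[0,0,0],"delta_rot":[0,0,0],"gripper":0},{"linear":[0,0,0],"delta_rot":[0,0,0],"gripper":0},{"linear":[0,0,0],"delta_rot":[0,0,0],"gripper":0}]'|egrep 'tcp|force'
```

```text
tcp_pos: [0.5078, -0.0238, 0.1554]
wrist_force: [-2.7, -0.8, -9.9]
```

```bash
python3 -m crank '[{"linear":[0,0,0],"delta_rot":[0,0,0.07],"gripper":0},{"linear":[0,0,0],"delta_rot":[0,0,0.07],"gripper":0},{"linear":[0,0,0],"delta_rot":[0,0,0],"gripper":0}]'; python3 -c "
from station import r;s=r.sense();print(s['wrist_force'],s['moment'],s['joints'])"
```

```text
time_s: 10.15
tcp_pos: [0.5078, -0.0239, 0.1553]
ee_rot: [[0.916, -0.401, 0.001], [-0.401, -0.916, -0.0], [0.0, -0.0, -1.0]]
wrist_force: [-2.4, -2.0, -9.6]
gripper_width: 0.158
[-2.4038609  -2.03651591 -9.61765024] [-0.44792665  0.74069311 -0.02789086] [ 1.56377370e+01  1.43363311e+01 -2.13666953e+01  1.16592704e-02
 -5.42682572e+01  5.06974102e+01]
```

```bash
python3 -m crank '[{"linear":[0,0,0],"delta_rot":[0,0,0.08],"gripper":0},{"linear":[0,0,0],"delta_rot":[0,0,0.08],"gripper":0},{"linear":[0,0,0],"delta_rot":[0,0,0],"gripper":0}]'; python3 -c "
from station import r;s=r.sense();print(s['wrist_force'],s['moment'])"
```

```text
time_s: 10.52
tcp_pos: [0.5078, -0.0238, 0.1553]
ee_rot: [[0.841, -0.541, 0.001], [-0.541, -0.841, 0.0], [0.0, -0.0, -1.0]]
wrist_force: [-1.0, -1.4, -9.1]
gripper_width: 0.162
[-1.00295796 -1.4117252  -9.1195448 ] [-0.41849426  0.61660635  0.00105298]
```

Free of the slot (0.30 rad, no moment). Twisting on.

```bash
python3 -m crank '[{"linear":[0,0,0],"delta_rot":[0,0,0.1],"gripper":0},{"linear":[0,0,0],"delta_rot":[0,0,0.1],"gripper":0},{"linear":[0,0,0],"delta_rot":[0,0,0.1],"gripper":0},{"linear":[0,0,0],"delta_rot":[0,0,0],"gripper":0}]'|egrep 'tcp|force'; python3 -m crank '[{"linear":[0,0,0],"delta_rot":[0,0,0.1],"gripper":0},{"linear":[0,0,0],"delta_rot":[0,0,0.1],"gripper":0},{"linear":[0,0,0],"delta_rot":[0,0,0.1],"gripper":0},{"linear":[0,0,0],"delta_rot":[0,0,0],"gripper":0}]'; python3 -c "
from station import r;s=r.sense();print(s['wrist_force'],s['moment'])"
```

```text
tcp_pos: [0.5079, -0.0238, 0.1553]
wrist_force: [-2.4, -1.9, -9.8]
time_s: 11.52
tcp_pos: [0.5079, -0.0238, 0.1553]
ee_rot: [[0.39, -0.921, 0.001], [-0.921, -0.39, -0.0], [0.0, -0.001, -1.0]]
wrist_force: [-1.2, -1.3, -9.1]
gripper_width: 0.16
[-1.15400412 -1.26147332 -9.12970011] [-0.58268894  0.48272993  0.04084605]
```

```bash
python3 -m crank '[{"linear":[0,0,0],"delta_rot":[0,0,0.1],"gripper":0},{"linear":[0,0,0],"delta_rot":[0,0,0.1],"gripper":0},{"linear":[0,0,0],"delta_rot":[0,0,0.1],"gripper":0},{"linear":[0,0,0],"delta_rot":[0,0,0],"gripper":0}]';  python3 -c "
from station import r;s=r.sense();print(s['wrist_force'],s['moment'])"
```

```text
time_s: 12.02
tcp_pos: [0.5079, -0.0239, 0.1553]
ee_rot: [[0.101, -0.995, 0.001], [-0.995, -0.101, -0.0], [0.0, -0.001, -1.0]]
wrist_force: [-2.1, -2.3, -8.9]
gripper_width: 0.158
[-2.12488101 -2.2555547  -8.87140595] [-5.82727744e-01  3.23778001e-01  1.16451945e-05]
```

```bash
python3 -m crank '[{"linear":[0,0,0.001],"delta_rot":[0,0,0],"gripper":0},{"linear":[0,0,0.001],"delta_rot":[0,0,0],"gripper":0},{"linear":[0,0,0],"delta_rot":[0,0,0],"gripper":0},{"linear":[0,0,0],"delta_rot":[0,0,0],"gripper":0}]' |egrep 'tcp|force'; python3 -m crank '[{"linear":[0,0,0.0008],"delta_rot":[0,0,0],"gripper":0},{"linear":[0,0,0],"delta_rot":[0,0,0],"gripper":0},{"linear":[0,0,0],"delta_rot":[0,0,0],"gripper":0}]' |egrep 'tcp|force'
```

```text
tcp_pos: [0.5078, -0.0238, 0.1533]
wrist_force: [0.0, -2.8, -9.1]
tcp_pos: [0.5078, -0.0238, 0.1524]
wrist_force: [-0.7, -3.4, -8.8]
```

```bash
python3 -m crank '[{"linear":[0,0,0.0008],"delta_rot":[0,0,0],"gripper":0},{"linear":[0,0,0],"delta_rot":[0,0,0],"gripper":0},{"linear":[0,0,0],"delta_rot":[0,0,0],"gripper":0}]' |egrep 'tcp|force'
```

```text
tcp_pos: [0.5078, -0.0238, 0.1516]
wrist_force: [-0.8, -2.1, -8.9]
```

```bash
python3 -m crank '[{"linear":[0,0,0.0005],"delta_rot":[0,0,0],"gripper":0},{"linear":[0,0,0],"delta_rot":[0,0,0],"gripper":0},{"linear":[0,0,0],"delta_rot":[0,0,0],"gripper":0}]' |egrep 'tcp|force'
```

```text
tcp_pos: [0.5078, -0.0238, 0.1512]
wrist_force: [0.3, -3.0, -8.9]
```

```bash
python3 -m crank '[{"linear":[0,0,0.0004],"delta_rot":[0,0,0],"gripper":0},{"linear":[0,0,0],"delta_rot":[0,0,0],"gripper":0},{"linear":[0,0,0],"delta_rot":[0,0,0],"gripper":0}]' |egrep 'tcp|force'
```

```text
tcp_pos: [0.5078, -0.0238, 0.1511]
wrist_force: [-1.3, -3.0, -4.1]
```

```bash
python3 -m crank '[{"linear":[0,0,0.0003],"delta_rot":[0,0,0],"gripper":0},{"linear":[0,0,0],"delta_rot":[0,0,0],"gripper":0},{"linear":[0,0,0],"delta_rot":[0,0,0],"gripper":0}]' |egrep 'tcp|force'; python3 -m crank '[{"linear":[0,0,0],"delta_rot":[0,0,0],"gripper":40},{"linear":[0,0,0],"delta_rot":[0,0,0],"gripper":40},{"linear":[0,0,0],"delta_rot":[0,0,0],"gripper":40},{"linear":[0,0,0],"delta_rot":[0,0,0],"gripper":40}]'; python3 - <<'E'
from h import *
w=cam('wrist');cv2.imwrite('pics/w3.png',w['img'])
s=cam('side');cv2.imwrite('pics/s3.png',cv2.resize(s['img'][150:350,180:380],None,fx=3,fy=3))
E
```

```text
tcp_pos: [0.5079, -0.0239, 0.151]
wrist_force: [-0.9, -2.0, 0.9]
time_s: 14.9
tcp_pos: [0.5078, -0.0237, 0.1504]
ee_rot: [[0.097, -0.995, 0.001], [-0.995, -0.097, 0.0], [-0.0, -0.001, -1.0]]
wrist_force: [0.0, -0.6, 0.5]
gripper_width: 0.39
```

View pics/w3.png

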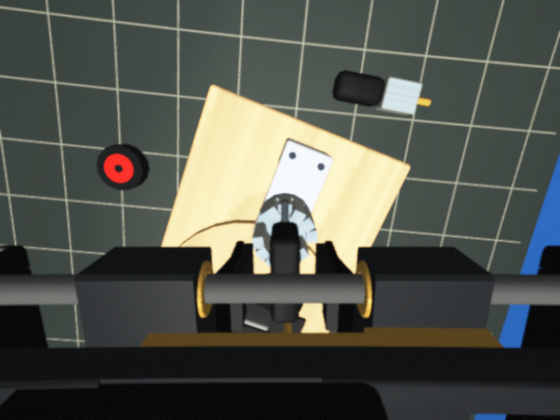

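View pics/s3.png

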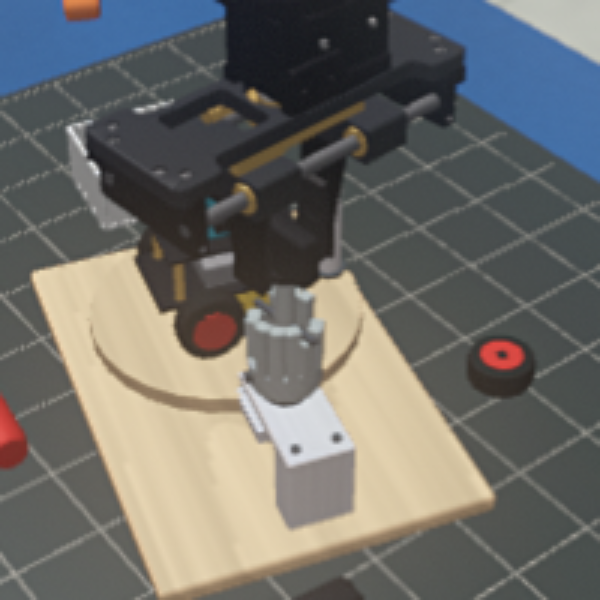

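The bar stayed in line with the fingers (column 287) after release, standing up and aligned at about 1.2 rad. I'll raise the tool clear, turn back, then check.

```bash
python3 -m crank '[{"linear":[0,0,-0.01],"delta_rot":[0,0,0],"gripper":40},{"linear":[0,0,-0.03],"delta_rot":[0,0,0],"gripper":40},{"linear":[0,0,-0.04],"delta_rot":[0,0,0],"gripper":40},{"linear":[0,0,0],"delta_rot":[0,0,-0.18],"gripper":40},{"linear":[0,0,0],"delta_rot":[0,0,-0.18],"gripper":40},{"linear":[0,0,0],"delta_rot":[0,0,-0.18],"gripper":40},{"linear":[0,0,0],"delta_rot":[0,0,-0.18],"gripper":40},{"linear":[0,0,0],"delta_rot":[0,0,-0.18],"gripper":40},{"linear":[0,0,0],"delta_rot":[0,0,-0.18],"gripper":40},{"linear":[0,0,0],"delta_rot":[0,0,-0.18],"gripper":40}]'; python3 -m crank '[{"linear":[0,0,0],"delta_rot":[0,0,-0.09],"gripper":40},{"linear":[0,0,0],"delta_rot":[0,0,0],"gripper":40}]'; python3 - <<'E'
from h import *
T=r.sense();R=np.array(T['ee_rot'])
w=cam('wrist');cv2.imwrite('pics/w4.png',w['img'])
s=cam('top');cv2.imwrite('pics/t4.png',cv2.resize(s['img'][120:320,150:380],None,fx=3,fy=3))
print(proj(w,[(.6106,.068,.12)]), R.T@(np.array([.6106,.068,.12])-T['tcp_pos']))
E
```

```text
time_s: 16.25
tcp_pos: [0.5078, -0.0239, 0.2312]
ee_rot: [[0.978, -0.206, 0.001], [-0.206, -0.978, 0.0], [0.001, -0.0, -1.0]]
wrist_force: [0.0, -0.1, 0.2]
gripper_width: 0.401
time_s: 16.5
tcp_pos: [0.5077, -0.0238, 0.231]
ee_rot: [[0.992, -0.125, 0.001], [-0.125, -0.992, 0.0], [0.001, -0.0, -1.0]]
wrist_force: [-0.3, 0.2, 0.4]
gripper_width: 0.398
[[156.3415406   99.35624333]] [ 0.09052633 -0.1039132   0.1110919 ]
```

View pics/w4.png

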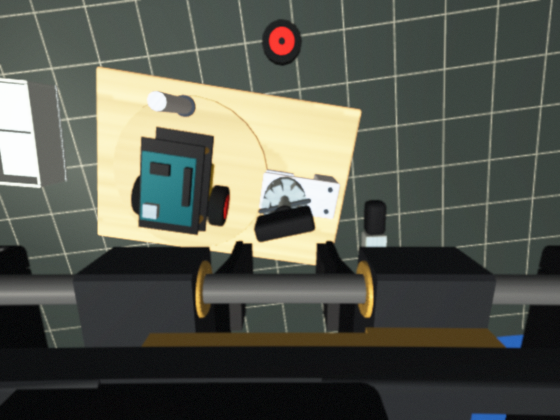

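View pics/t4.png

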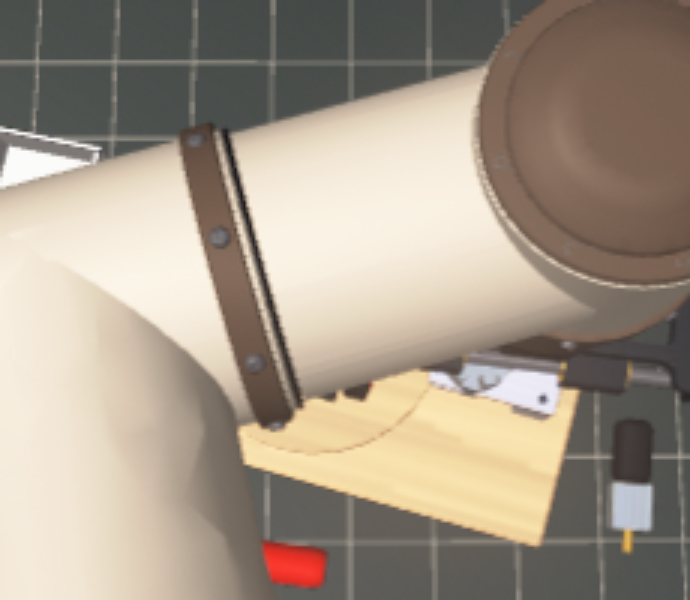

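The wrist view shows the knob up, twisted along its notch at (285,222), and the post top at (156,101) where predicted. Moving over the post.

```bash
python3 -m crank '[{"linear":[0.03,-0.034,0],"delta_rot":[0,0,0],"gripper":45},{"linear":[0.031,-0.035,0],"delta_rot":[0,0,0],"gripper":45},{"linear":[0.031,-0.035,0],"delta_rot":[0,0,0],"gripper":45},{"linear":[0,0,0.05],"delta_rot":[0,0,0],"gripper":45},{"linear":[0,0,0.04],"delta_rot":[0,0,0],"gripper":45},{"linear":[0,0,0],"delta_rot":[0,0,0],"gripper":45}]'; python3 - <<'E'
from h import *
T=r.sense();R=np.array(T['ee_rot'])
w=cam('wrist');cv2.imwrite('pics/w5.png',w['img'])
s=cam('side');cv2.imwrite('pics/s5.png',cv2.resize(s['img'][130:330,180:380],None,fx=3,fy=3))
print(proj(w,[(.6106,.068,.12)]), R.T@(np.array([.6106,.068,.12])-T['tcp_pos']))
E
```

```text
time_s: 17.35
tcp_pos: [0.6095, 0.0674, 0.137]
ee_rot: [[0.992, -0.125, -0.008], [-0.125, -0.992, -0.003], [-0.007, 0.003, -1.0]]
wrist_force: [-0.4, -0.3, 0.5]
gripper_width: 0.45
[[282.8948015  245.69161088]] [ 0.0011087  -0.00081272  0.01695395]
```

View pics/w5.png

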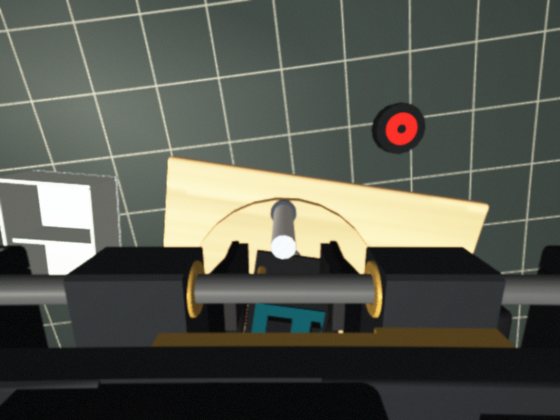

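View pics/s5.png

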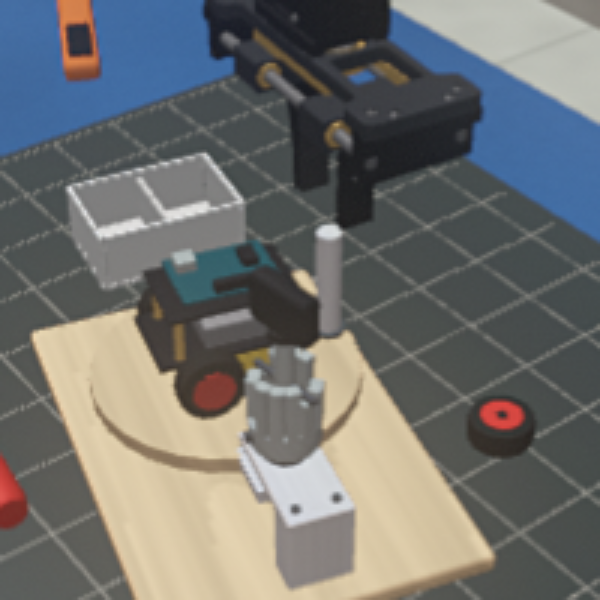

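The post top is at (284,246), midway between the fingers. Descending and gripping.

```bash
python3 -m crank '[{"linear":[0.001,0,0.025],"delta_rot":[0,0,0],"gripper":45},{"linear":[0,0,0.02],"delta_rot":[0,0,0],"gripper":45},{"linear":[0,0,0],"delta_rot":[0,0,0],"gripper":45}]'; python3 -m crank '[{"linear":[0,0,0],"delta_rot":[0,0,0],"gripper":0},{"linear":[0,0,0],"delta_rot":[0,0,0],"gripper":0},{"linear":[0,0,0],"delta_rot":[0,0,0],"gripper":0},{"linear":[0,0,0],"delta_rot":[0,0,0],"gripper":0}]'; python3 - <<'E'
from h import *
s=cam('side');cv2.imwrite('pics/s6.png',cv2.resize(s['img'][130:330,180:380],None,fx=3,fy=3))
E
```

```text
time_s: 17.82
tcp_pos: [0.6132, 0.0679, 0.0965]
ee_rot: [[0.992, -0.124, 0.001], [-0.124, -0.992, 0.0], [0.001, -0.0, -1.0]]
wrist_force: [-0.4, -1.1, -0.4]
gripper_width: 0.45
time_s: 18.32
tcp_pos: [0.6132, 0.0679, 0.0963]
ee_rot: [[0.992, -0.123, 0.001], [-0.123, -0.992, 0.0], [0.001, -0.0, -1.0]]
wrist_force: [0.2, -0.0, 3.1]
gripper_width: 0.175
```

View pics/s6.png

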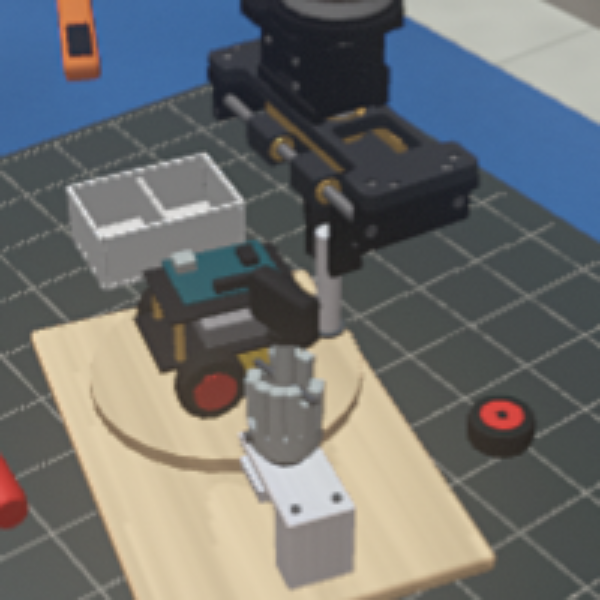

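```bash
python3 -m crank '[{"linear":[-0.0002,-0.0039,0],"delta_rot":[0,0,-0.05],"gripper":0},{"linear":[-0.0004,-0.0077,0],"delta_rot":[0,0,-0.1],"gripper":0},{"linear":[-0.0004,-0.0077,0],"delta_rot":[0,0,-0.1],"gripper":0},{"linear":[0,0,0],"delta_rot":[0,0,0],"gripper":0}]'; python3 - <<'E'
from h import *
s=r.sense();p=s['tcp_pos'][:2]-np.array([.5362,.0772]);print(s['moment'],np.hypot(*p),np.degrees(np.arctan2(p[1],p[0])))
E
```

```text
time_s: 18.88
tcp_pos: [0.613, 0.0876, 0.0963]
ee_rot: [[0.992, 0.126, 0.001], [0.126, -0.992, 0.0], [0.001, -0.0, -1.0]]
wrist_force: [-2.1, 0.4, 5.1]
gripper_width: 0.177
[0.10021743 0.30264146 0.07903077] 0.07751796039669925 7.734119416005309
```

```bash
python3 -m crank '[{"linear":[-0.0004,-0.0077,0],"delta_rot":[0,0,-0.1],"gripper":0},{"linear":[-0.0004,-0.0077,0],"delta_rot":[0,0,-0.1],"gripper":0},{"linear":[-0.0004,-0.0077,0],"delta_rot":[0,0,-0.1],"gripper":0},{"linear":[-0.0004,-0.0077,0],"delta_rot":[0,0,-0.1],"gripper":0},{"linear":[0,0,0],"delta_rot":[0,0,0],"gripper":0}]'|egrep 'tcp|force'; python3 -m crank '[{"linear":[-0.0004,-0.0077,0],"delta_rot":[0,0,-0.1],"gripper":0},{"linear":[-0.0004,-0.0077,0],"delta_rot":[0,0,-0.1],"gripper":0},{"linear":[-0.0004,-0.0077,0],"delta_rot":[0,0,-0.1],"gripper":0},{"linear":[-0.0004,-0.0077,0],"delta_rot":[0,0,-0.1],"gripper":0},{"linear":[0,0,0],"delta_rot":[0,0,0],"gripper":0}]'; python3 - <<'E'
from h import *
s=r.sense();p=s['tcp_pos'][:2]-np.array([.5362,.0772]);print(s['joints'],np.hypot(*p),np.degrees(np.arctan2(p[1],p[0])))
E
```

```text
tcp_pos: [0.603, 0.1165, 0.0963]
wrist_force: [-0.9, 0.8, 5.4]
time_s: 20.12
tcp_pos: [0.5825, 0.1393, 0.0963]
ee_rot: [[0.602, 0.799, 0.001], [0.799, -0.602, 0.0], [0.001, 0.001, -1.0]]
wrist_force: [-1.0, -0.2, 5.7]
gripper_width: 0.174
[ 2.89298704e+01  2.61215022e+01 -1.28194512e+01  1.66114575e-02
 -5.09929994e+01  1.14054094e+02] 0.07743127046883981 53.295804251557215
```

```bash
python3 -m crank '[{"linear":[-0.0002,-0.0046,0],"delta_rot":[0,0,-0.06],"gripper":0},{"linear":[-0.0001,-0.0038,0],"delta_rot":[0,0,-0.05],"gripper":0},{"linear":[0,0,0],"delta_rot":[0,0,0],"gripper":0}]'|egrep 'tcp|force'; python3 -m crank '[{"linear":[0,-0.0023,0],"delta_rot":[0,0,-0.03],"gripper":0},{"linear":[0,0,0],"delta_rot":[0,0,0],"gripper":0}]'|egrep 'tcp|force'
```

```text
tcp_pos: [0.5757, 0.1437, 0.0962]
wrist_force: [-0.7, 0.6, 6.8]
tcp_pos: [0.5739, 0.1448, 0.0962]
wrist_force: [0.9, -0.6, 5.4]
```

```bash
python3 -m crank '[{"linear":[0,-0.0015,0],"delta_rot":[0,0,-0.02],"gripper":0},{"linear":[0,0,0],"delta_rot":[0,0,0],"gripper":0}]'|egrep 'tcp|force';  python3 - <<'E'
from h import *
s=r.sense();p=s['tcp_pos'][:2]-np.array([.5362,.0772]);print(s['moment'],np.hypot(*p),np.degrees(np.arctan2(p[1],p[0])))
E
```

```text
tcp_pos: [0.5731, 0.1453, 0.0962]
wrist_force: [1.4, -2.3, 5.4]
[-0.86091305 -0.54461578 -0.09731511] 0.07741713110947164 61.53430016253798
```

```bash
python3 -m crank '[{"linear":[0,-0.0012,0],"delta_rot":[0,0,0],"gripper":0},{"linear":[0,0,0],"delta_rot":[0,0,0],"gripper":0},{"linear":[0,0,0],"delta_rot":[0,0,0],"gripper":0}]'|egrep 'tcp|force';  python3 - <<'E'
from h import *
s=r.sense();p=s['tcp_pos'][:2]-np.array([.5362,.0772]);print(s['moment'],np.hypot(*p),np.degrees(np.arctan2(p[1],p[0])))
E
```

```text
tcp_pos: [0.573, 0.1453, 0.0962]
wrist_force: [4.5, -5.4, 3.8]
[-1.62773133 -1.48378156 -0.10749232] 0.07743910753492562 61.59748589519004
```

It no longer moves and the force builds to 7 N, at about 1.2 rad: this is the end stop. Releasing.

```bash
python3 -m crank '[{"linear":[0,0.0008,0],"delta_rot":[0,0,0],"gripper":0},{"linear":[0,0,0],"delta_rot":[0,0,0],"gripper":45},{"linear":[0,0,0],"delta_rot":[0,0,0],"gripper":45},{"linear":[0,0,0],"delta_rot":[0,0,0],"gripper":45},{"linear":[0,0,0],"delta_rot":[0,0,0],"gripper":45}]'|egrep 'tcp|force|wid'; python3 -m crank '[{"linear":[0,0,-0.02],"delta_rot":[0,0,0],"gripper":45},{"linear":[0,0,-0.04],"delta_rot":[0,0,0],"gripper":45},{"linear":[0,0,-0.05],"delta_rot":[0,0,0],"gripper":45},{"linear":[0,0,-0.05],"delta_rot":[0,0,0],"gripper":45},{"linear":[0,0,0],"delta_rot":[0,0,0],"gripper":45}]';  python3 - <<'E'
from h import *
s=cam('side');cv2.imwrite('pics/s7.png',cv2.resize(s['img'][130:330,180:380],None,fx=3,fy=3))
E
```

```text
tcp_pos: [0.5713, 0.1459, 0.0949]
wrist_force: [-0.4, -0.6, 0.4]
gripper_width: 0.436
time_s: 22.62
tcp_pos: [0.5737, 0.1467, 0.2605]
ee_rot: [[0.465, 0.885, 0.01], [0.885, -0.465, 0.004], [0.008, 0.006, -1.0]]
wrist_force: [0.4, -0.7, -1.0]
gripper_width: 0.446
```

View pics/s7.png

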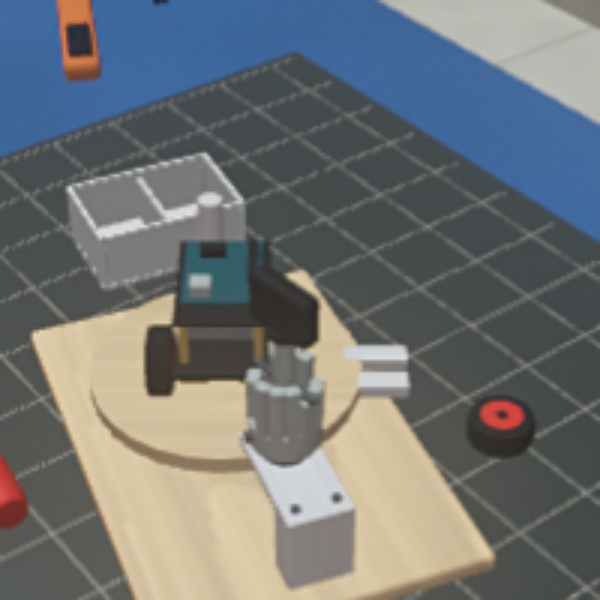

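```bash
python3 - <<'E'
from h import *
s=cam('side')
a=ray(s,(209/3+180-.3,199/3+130-.3),.12)
b=ray(s,(289.35,206.9),.12)  # start, same camera
o=np.array([.5362,.0772,.12])
print(a,b)
# bias of side camera from start
bias=b-np.array([.6097,.0682,.12]);p=a-bias-o
print(bias,np.hypot(p[0],p[1]),np.degrees(np.arctan2(p[1],p[0]))+7)
w=cam('wrist');cv2.imwrite('pics/w7.png',w['img'])
E
```

```text
[0.57062657 0.13842068 0.12      ] [0.60869964 0.06421222 0.12      ]
[-0.00100036 -0.00398778  0.        ] 0.07421058366740733 68.48532667626253
```

View pics/w7.png

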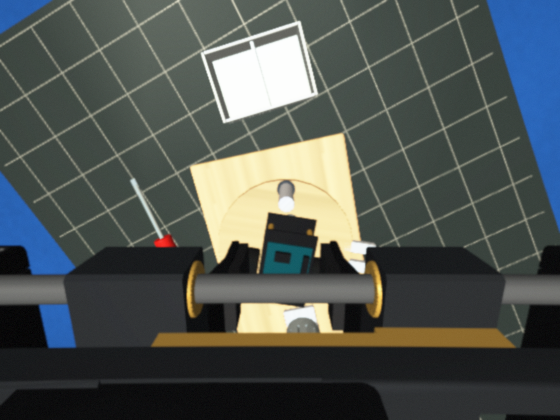

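Measured from the side picture, the post has turned 68.5° (1.195 rad). The knob still stands up and twisted, and the box, screwdriver and wheel in view are untouched. Handing in.

```bash
python3 -c "
from station import r,workorder
s=r.sense();print(s['time_s'],s['wrist_force'],abs(s['joint_velocities']).max());print(workorder.finish_job())"
```

```text
22.775 [-0.01588677 -0.84296676 -0.6941804 ] 1.1051934328108133
the job is handed in; nothing more can be done
None
```

The knob is parked up in its rest notch and the turntable is turned to its end stop. I handed the job in at 22.8 s of the 59 s allowed; no verdict is reported.

- **Knob:** I pulled it up until the rubber stop took load, at a lift of about 16 mm. I took one step more than intended there. The peak pull was 24 N, about 15 N of it on the stop by my reckoning, against the 20 N limit. I then eased off, twisted it clockwise about 1.2 rad without resistance, lowered it until the notch carried it, and let go. Pictures afterwards show it standing up and twisted.
- **Turntable:** I turned it counter-clockwise by the post until it stopped moving and about 7 N built up, then released it. The arm's position gave about 1.195 rad, and the post in the last side picture also gave about 1.195 rad.
- **Bystanders:** In the last pictures the box, screwdriver and wheel look undisturbed, but I did not measure them. The gearmotor was not in those last views; it looked in place when last seen earlier.
- **Arm at hand-in:** It was clear of everything with wrist force about 1 N (noise level). It still showed about 1 deg/s of residual joint speed.
- **Disagreements:** My first stand pose from the side camera differed from the top camera's by about 8 mm, so I trusted the top and wrist views, and the grasps confirmed them.

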